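# Seat the test cylinder on its dowel base and draw its piston rod to the groove

### The arm

A 6-joint arm with a two-finger parallel gripper is mounted at the origin on a cart in front of the work surface, level with it; the furniture and walls round the work are solid. World frame = base frame: x ahead of the robot, y to its left, z up, the work surface at z = 0. Lengths are in mm, angles in degrees, forces in N, time in s.
With the tool pointing down it reaches from about 350 to 975 mm from the base axis. Payload 7.1 kg.
Tool frame: the origin (TCP) lies at the centre of the arm's flange, where the gripper is bolted on; the fingertips stand 182 mm ahead of it and the grasp point (between the pads) lies 163 mm ahead of it; z points along the fingers, y is the line along which they close (so a half turn about z gives the same grasp; the last joint's range is limited). The gripper opens to 88 mm and grips with 3 to 60 N. Pads are 20 mm wide; open, the fingers measure 115 mm over their backs; the gripper's body (75 mm by 178 mm) begins 61 mm behind the grasp point.
Start: joints at [-64.343, 24.242, 93.386, -0, 62.372, -1.089], TCP at [281.284, -558.109, 404.675] pointing down, gripper open.
Joint ranges: [-172.04, 172.04], [-51.8, 120.97], [4.93, 147.93], [-75.15, 255.16], [6.16, 154.13], [-145.62, 145.62]. Speed limits (degrees/s): [136.94, 136.94, 172.46, 180, 180, 180].

### API

Orientations are given as [roll, pitch, yaw] about the fixed x, y, z axes, in that order (R = Rz(yaw) Ry(pitch) Rx(roll)).
In Python, from workcell import arm, capture gives the robot as it stands. The module is installed in compiled form; this text tells all that it offers.
- The arm moves only by the shell command python3 -m pendant 'ROWS' [FORCE]. ROWS is JSON, a list of rows, each an object of numbers: "dx", "dy", "dz": the shift along the tool's x, y, z in m; "yaw": the turn about the tool's z in degrees; "grip": the gripper's target within -1 to 1 (shut at 1, half-way at 0, fully open at -1). In form: [{"dx": .., "dy": .., "dz": .., "yaw": .., "grip": ..}, ...]. A call has exactly 5 rows; each row is the pose to reach, as a shift and turn from the pose commanded when the call began, along the tool's axes at that moment; what a row does not reach only later rows make up. A row lasts 1/12 s, in which the tool goes at most 41.7 mm and 7.16 degrees, less where a joint would pass 70% of its speed; a pose out of reach is approached as far as the arm can. A call with a gripper value outside its range is refused whole. The fingers move at their own pace and stop on an object; FORCE is the grip in N (left out, the last holds). Time passes only in rows, so rows that repeat a pose let the fingers close, or fill a call up. It gives the time, the measured TCP pose, the force and the opening at its end, in the units of the state.
- arm.sense(): the state, without advancing time (a new reading comes with each control period).
- capture(name): name is "scene" or "top" or "wrist"; returns a dict with "pixels" (420x560x3 uint8, blue, green, red), "intrinsics" (3x3 intrinsics, pixels), "k1" (the pictures are not rectified: a ray, as slopes to the right and down, at radius r is drawn at 1 + k1 r^2 times it, then the intrinsics apply), "camera_from_world" (4x4, takes a point from world to camera coordinates); the wrist camera has in their place "T_tool_cam" (4x4, takes a point from camera to tool coordinates, whose origin is the TCP and whose axes are the flange's). Camera axes: x right, y up, looking along -z (the intrinsics and any distortion apply to the point x, -y, -z); pixel columns grow to the right and rows downward; lengths in mm; the calibration is good to about 2 mm. A picture is of the moment at which its call begins: read the wrist's pose just before it. There is no depth.
- arm.hand_in(): hands the job in, once; it reports no verdict.
The state is a dict: "clock": time; "qpos": joint angles; "dq": joint speeds; "tau": joint torques, N m; "position": TCP position; "tool_rot": TCP orientation; "force": force on the tool from outside, world axes, zero at the start; "wrist_torque": the same for the moment, N m; "finger_gap": opening from 0.0 (shut) to 1.0 (fully open).
Only numpy, scipy, OpenCV 4.12 (cv2) and the standard library are available. Lean on these libraries where they do the work, as an engineer would, in place of code of your own. Each camera call takes 0.05 s, during which the arm holds its last target. There are 200 camera calls.

### The job

Set the small square-bodied test cylinder, with its piston rod in it, on the dowel base: lower its mounting plate over the two locating pins until it lies flush (do not drop it), and let go of it. Only then take the piston rod by its knob and draw it straight up, without binding and without lifting the cylinder, until the groove round the rod stands just clear above the cylinder's mouth (about 8 mm, never all the way out), and finish while still holding the rod there by the knob. Leave the timer, the filter cube and the petri dish where they are.

Things in the scene. Friction and masses are not known exactly. Their poses are not given: they have to be found in the camera images.
- dowel_base: Fixed aluminium slab lying on the table, 170 (x) x 90 (y) x 15 (z) mm, origin at the centre of its underside. Two upright steel pins, 10 mm diameter with tapered tips, stand at x = +55 and -55 mm, y = 0 of its frame and rise 22 mm above its top, to z = 37 mm.
- base_top (a point): Centre of the dowel base's top face, midway between the pins, 15 mm above the table; axes as the base's.
- cylinder: Loose aluminium cylinder, 0.65 kg: mounting plate 150 (x) x 76 (y) x 12 (z) mm with a 44 x 44 mm square body, 60 mm high, upright on its middle (one piece). Origin at the centre of the plate's underside, z up. Through holes of 11.8 mm for the pins at x = +55 and -55 mm, y = 0; either way round fits. Stands on the table at first; can be gripped across the body (44 mm) from above.
- mouth (a point): Centre of the bore's mouth in the top face of the cylinder's body, 72 mm above the underside of the plate. The bore is vertical, round, 17.5 mm in diameter, 60 mm deep, closed below.
- piston_rod: Loose steel rod, 0.15 kg, 16 mm diameter, 92 mm long with its knob, standing on the floor of the cylinder's bore. Origin at the centre of its foot, z up along the rod. At the start 60 mm are in the bore, 12 mm of plain rod show above the mouth, then the knob. It slides freely when pulled straight; nothing but the hand holds it up.
- groove (a point): Middle of the 3 mm wide dark groove round the rod, 30 mm above its foot; hidden at the start, 30 mm below the mouth.
- knob (a point): Centre of the rod's knob: a round steel knob of 26 mm diameter and 20 mm height, 82 mm above the foot; at the start 22 mm above the cylinder's mouth, its top 32 mm above the mouth.
- timer: Bystander: white bench timer 58 x 66 x 18 mm, origin at the centre of its underside.
- filter_cube: Bystander: black filter cube 38 x 38 x 38 mm, origin at the centre of its underside.
- petri: Bystander: white petri dish, 60 mm diameter, 15 mm high, origin at the centre of its underside.
There are look-alikes about, which are no part of the job. Leave any purple look-alike of the dowel_base alone.

How it is judged:
By the outcome, as a careful person would: the job done as asked, in the order asked, and still so for the second after the job is handed in, while the arm keeps its last pose, push and grip.
It also fails if it takes over 51 s, if anything falls off the work surface, if the arm or the gripper's body presses on something with over 40 N, if the wrist force passes 120 N, or if a joint passes its speed limit or range.

## Working session

There is one attempt and no reset: what is moved stays moved. The work goes in short steps, Python scripts to look and compute and a shell command to move; the robot and the scene stay as the last step left them, time stands still between calls to the robot, and variables do not carry over. Pictures are saved under pics/ and viewed, on a budget of 10 in all, crops included, one or two more only if the job needs it, and the job is handed in when it is done.

```bash
mkdir -p pics; cat > h.py <<'E'
import numpy as np, cv2
from workcell import arm, capture
from scipy.spatial.transform import Rotation as R
def get(name):
    s=arm.sense(); c=capture(name)
    if name=="wrist":
        T=np.eye(4);T[:3,:3]=R.from_euler('xyz',s['tool_rot'],degrees=True).as_matrix();T[:3,3]=s['position']
        c['W']=T@np.array(c['T_tool_cam'])
    else: c['W']=np.linalg.inv(np.array(c['camera_from_world']))
    return c
def cast(c,uv,z):
    K=np.array(c['intrinsics']);uv=np.array(uv,float).reshape(-1,1,2)
    p=cv2.undistortPoints(uv,K,np.array([c['k1'],0,0,0.]))[:,0]
    d=np.c_[p[:,0],-p[:,1],-np.ones(len(p))]@c['W'][:3,:3].T;o=c['W'][:3,3]
    return o+d*((z-o[2])/d[:,2])[:,None]
def proj(c,X):
    X=np.atleast_2d(X);M=np.linalg.inv(c['W']);p=X@M[:3,:3].T+M[:3,3]
    p=p*[1,-1,-1]
    return cv2.projectPoints(p.reshape(-1,1,3),np.zeros(3),np.zeros(3),np.array(c['intrinsics']),np.array([c['k1'],0,0,0.]))[0][:,0]
E
python3 - <<'E'
from h import *
import pickle
for n in("scene","top","wrist"):
    c=get(n);pickle.dump(c,open(n+'.pkl','wb'));cv2.imwrite(f'pics/{n}.png',c['pixels']);print(n,c['W'][:3,3].round())
a=[cv2.imread(f'pics/{n}.png') for n in("scene","top")]
s=arm.sense();print(s['position'],s['tool_rot'],s['clock'],s['finger_gap'],s['force'])
E
```

```text
scene [154. 381. 635.]
top [ 410. -243. 1170.]
wrist [ 354. -519.  385.]
[ 281.20902704 -557.94130107  404.06215264] [-1.79932192e+02 -2.27108847e-03  2.67465197e+01] 0.15 0.9961663852577975 [-0.57864631  0.26348293 -1.01306326]
```

View pics/top.png

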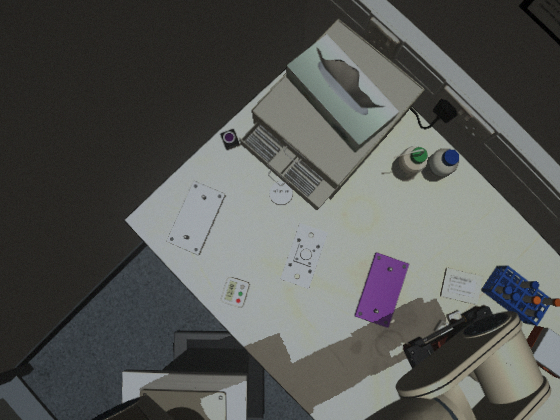

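View pics/scene.png

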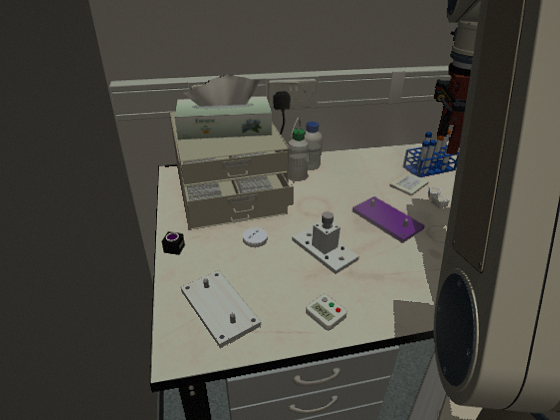

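The top view shows these things:
- Candidate bases: aluminium slab (197,216), with pins near (204,198) and (186,237), and the purple look-alike (382,289). I choose the aluminium one.
- Cylinder at (304,256); nothing else resembles it.
- Timer (236,291), petri dish (281,193) and filter cube (230,139).

I'll check the choice in one close crop.

```bash
python3 - <<'E'
from h import *
import pickle
c=pickle.load(open('top.pkl','rb'));p=c['pixels']
a=cv2.resize(p[170:265,155:255],None,fx=4,fy=4,interpolation=cv2.INTER_CUBIC);b=cv2.resize(p[210:305,260:360],None,fx=4,fy=4,interpolation=cv2.INTER_CUBIC)
cv2.imwrite('pics/crop1.png',np.hstack([a,b]))
print('pins z37',cast(c,[[204,198],[186,237]],37).round(1))
print('cyl',cast(c,[[304,256]],60).round(1),'timer',cast(c,[[236,291]],18).round(),'petri',cast(c,[[281,193]],15).round())
print('cornersbase',cast(c,[[200,181],[227,188],[194,254],[168,244]],15).round())
print(proj(c,[[0,0,0],[500,0,0],[500,-200,0]]))
E
```

```text
pins z37 [[592.5 -48.3  37. ]
 [494.   -6.3  37. ]]
cyl [[ 449.7 -298.3   60. ]] timer [[ 362. -132.   18.]] petri [[ 611. -241.   15.]]
cornersbase [[ 640.  -33.   15.]
 [ 623. -103.   15.]
 [ 453.  -23.   15.]
 [ 477.   44.   15.]]
[[182.47031246 433.68663619]
 [186.59795854 235.74643366]
 [264.41883866 236.67725812]]
```

View pics/crop1.png

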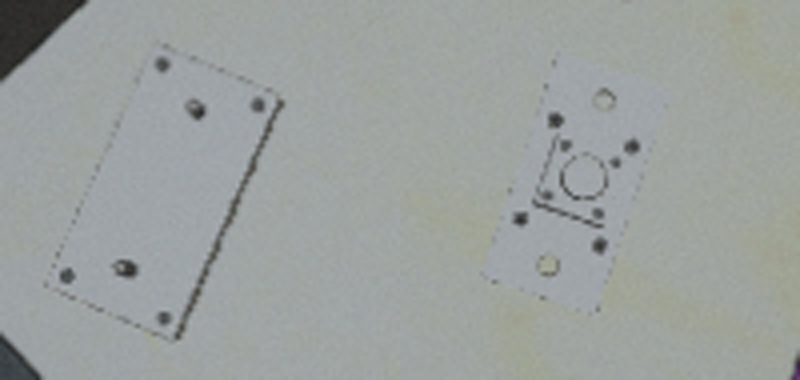

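The crop confirms the choice. The aluminium slab has two upright pins, with tips near top-view pixels (202.5,196) and (184.5,236.5). The cylinder plate has holes at (311,235) and (297,276), with the knob circle at (306,254).

```bash
cat >> h.py <<'E'
def goto(x,y,yaw,z):
    s=arm.sense();Rm=R.from_euler('xyz',s['tool_rot'],degrees=True).as_matrix();d=Rm.T@(np.array([x,y,z])-s['position'])/1000
    # tool z down: turn about tool z by +a lowers world yaw by a
    dy=(s['tool_rot'][2]-yaw+180)%360-180
    print('tool shift m',d.round(4),'tool yaw turn',round(dy,2),'clock',s['clock'])
E
python3 - <<'E'
from h import *
import pickle
c=pickle.load(open('top.pkl','rb'))
pin=cast(c,[[202.5,195.75],[184.5,236.5]],37);hol=cast(c,[[311,234.75],[297,276.25]],12);kn=cast(c,[[306,254.25]],104)
for n,q in(('pin',pin),('hole',hol)):
    d=q[0]-q[1];print(n,q.round(1).tolist(),'mid',q.mean(0).round(1),'len',np.hypot(*d[:2]).round(1),'ang',np.degrees(np.arctan2(d[1],d[0])).round(2))
print('knob',kn.round(1))
m=hol.mean(0);a=np.degrees(np.arctan2(*(hol[0]-hol[1])[[1,0]]))
for yaw in (a,a+90):
    off=80*np.array([np.cos(np.radians(yaw)),np.sin(np.radians(yaw))])
    print(yaw);goto(m[0]-off[0],m[1]-off[1],yaw,380)
print(arm.sense()['qpos'])
E
```

```text
pin [[598.2, -44.3, 37.0], [495.2, -2.5, 37.0]] mid [546.7 -23.4  37. ] len 111.2 ang -22.14
hole [[505.2, -318.2, 12.0], [400.5, -283.5, 12.0]] mid [ 452.8 -300.8   12. ] len 110.3 ang -18.34
knob [[ 452.2 -300.7  104. ]]
-18.33589375501493
tool shift m [ 0.2125 -0.209   0.0243] tool yaw turn 45.08 clock 0.15
71.66410624498508
tool shift m [ 0.2123 -0.0958  0.0242] tool yaw turn -44.92 clock 0.15
[-6.43428791e+01  2.42772685e+01  9.34193958e+01  1.10781175e-03
  6.23711743e+01 -1.08991446e+00]
```

```bash
python3 - <<'E'
from h import *
a=np.radians(67.86);goto(546.7-83*np.cos(a),-23.4-83*np.sin(a),67.86,325)
E
```

```text
tool shift m [ 0.4151 -0.3032  0.0794] tool yaw turn -41.11 clock 0.15
```

```bash
python3 -m pendant '[{"dx":0.03,"dy":-0.02,"dz":0,"yaw":-5,"grip":-1},{"dx":0.063,"dy":-0.045,"dz":0,"yaw":-11,"grip":-1},{"dx":0.096,"dy":-0.07,"dz":0,"yaw":-17,"grip":-1},{"dx":0.129,"dy":-0.094,"dz":0,"yaw":-23,"grip":-1},{"dx":0.162,"dy":-0.118,"dz":0,"yaw":-29,"grip":-1}]' 40
python3 - <<'E'
from h import *
a=np.radians(67.86);goto(546.7-83*np.cos(a),-23.4-83*np.sin(a),67.86,325);s=arm.sense();print(s['position'],s['tool_rot'])
E
```

```text
clock: 0.57
position: [373.1, -378.1, 404.5]
tool_rot: [-180.0, -0.0, 56.0]
force: [0.7, -0.5, -0.2]
finger_gap: 1.0
tool shift m [ 0.3099 -0.0374  0.0795] tool yaw turn -11.86 clock 0.5667
[ 373.10080744 -378.12185593  404.45098991] [-1.79976372e+02 -1.05560812e-02  5.59979884e+01]
```

```bash
python3 -m pendant '[{"dx":0.035,"dy":-0.003,"dz":0.005,"yaw":-3,"grip":-1},{"dx":0.07,"dy":-0.006,"dz":0.015,"yaw":-6,"grip":-1},{"dx":0.108,"dy":-0.01,"dz":0.025,"yaw":-9,"grip":-1},{"dx":0.146,"dy":-0.014,"dz":0.035,"yaw":-11.8,"grip":-1},{"dx":0.184,"dy":-0.02,"dz":0.045,"yaw":-11.8,"grip":-1}]'
python3 - <<'E'
from h import *
a=np.radians(67.86);goto(546.7-83*np.cos(a),-23.4-83*np.sin(a),67.86,325)
E
```

```text
clock: 0.98
position: [460.5, -214.9, 359.3]
tool_rot: [180.0, 0.0, 67.7]
force: [0.3, 0.3, 0.1]
finger_gap: 1.001
tool shift m [0.1269 0.0072 0.0343] tool yaw turn -0.18 clock 0.9833
```

```bash
python3 -m pendant '[{"dx":0.035,"dy":0.002,"dz":0.01,"yaw":0,"grip":-1},{"dx":0.07,"dy":0.004,"dz":0.02,"yaw":0,"grip":-1},{"dx":0.1,"dy":0.006,"dz":0.03,"yaw":0,"grip":-1},{"dx":0.127,"dy":0.007,"dz":0.034,"yaw":0,"grip":-1},{"dx":0.127,"dy":0.007,"dz":0.034,"yaw":0,"grip":-1}]'
python3 -m pendant '[{"yaw":0,"dx":0,"dy":0,"dz":0,"grip":-1},{"yaw":0,"dx":0,"dy":0,"dz":0,"grip":-1},{"yaw":0,"dx":0,"dy":0,"dz":0,"grip":-1},{"yaw":0,"dx":0,"dy":0,"dz":0,"grip":-1},{"yaw":0,"dx":0,"dy":0,"dz":0,"grip":-1}]'
python3 - <<'E'
from h import *
import pickle
c=get('wrist');s=arm.sense();pickle.dump(c,open('wb.pkl','wb'));cv2.imwrite('pics/wb.png',c['pixels'])
pickle.dump(s,open('sb.pkl','wb'));print(s['position'],s['tool_rot'],c['intrinsics'],c['W'].round(3))
E
```

```text
clock: 1.4
position: [516.0, -98.4, 324.5]
tool_rot: [-179.9, -0.0, 67.7]
force: [-0.1, -0.9, -0.4]
finger_gap: 0.997
clock: 1.82
position: [514.6, -102.7, 326.0]
tool_rot: [180.0, -0.0, 67.5]
force: [1.0, -0.0, 0.5]
finger_gap: 1.0
[ 514.6238295  -102.5999998   325.92139564] [ 1.79978648e+02 -2.42668741e-03  6.74645973e+01] [[375.03760608   0.         283.78825618]
 [  0.         375.03760608 206.77976952]
 [  0.           0.           1.        ]] [[ 9.24000e-01  3.66000e-01  1.15000e-01  5.45818e+02]
 [-3.83000e-01  8.82000e-01  2.74000e-01 -2.55490e+01]
 [-1.00000e-03 -2.97000e-01  9.55000e-01  3.07462e+02]
 [ 0.00000e+00  0.00000e+00  0.00000e+00  1.00000e+00]]
```

View pics/wb.png

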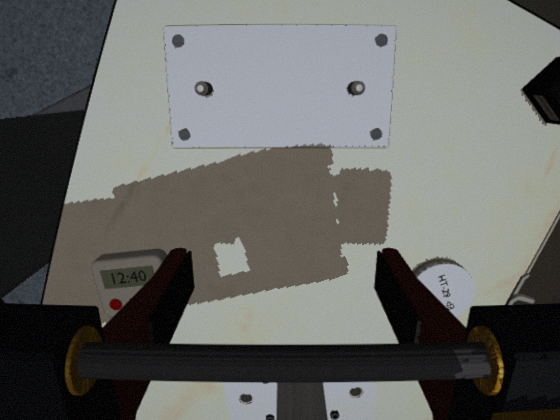

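The wrist view shows the base clearly: pins near (204,88) and (357,88), dark corner dots at (178,41), (381,40), (183,134) and (376,134). The timer is at lower left and the petri dish at lower right, both well clear.

```bash
cat >> h.py <<'E'
def blobs(c,x0,y0,x1,y1,th,inv=True,amin=10,amax=400):
    g=cv2.cvtColor(c['pixels'],cv2.COLOR_BGR2GRAY)[y0:y1,x0:x1]
    m=((g<th) if inv else (g>th)).astype(np.uint8)
    n,l,st,ce=cv2.connectedComponentsWithStats(m)
    return [(st[i,4],(ce[i]+[x0,y0]).round(2)) for i in range(1,n) if amin<st[i,4]<amax]
E
python3 - <<'E'
from h import *
import pickle
c=pickle.load(open('wb.pkl','rb'))
B=blobs(c,168,28,392,145,120)
for b in B: print(b, cast(c,b[1],15).round(1))
P=c['pixels'];z=lambda x,y:cv2.resize(P[y-20:y+20,x-20:x+20],None,fx=10,fy=10,interpolation=cv2.INTER_NEAREST)
cv2.imwrite('pics/pins.png',np.hstack([z(204,88),z(357,88)]))
E
```

```text
(np.int32(131), array([177.52,  40.61])) [[487.7  37.9  15. ]]
(np.int32(132), array([380.99,  39.84])) [[625.2 -18.7  15. ]]
(np.int32(197), array([204.39,  88.68])) [[491.2  -0.8  15. ]]
(np.int32(181), array([354.98,  87.78])) [[595.9 -43.6  15. ]]
(np.int32(113), array([183.88, 134.04])) [[461.7 -25.2  15. ]]
(np.int32(112), array([375.63, 133.61])) [[599.3 -81.9  15. ]]
```

View pics/pins.png

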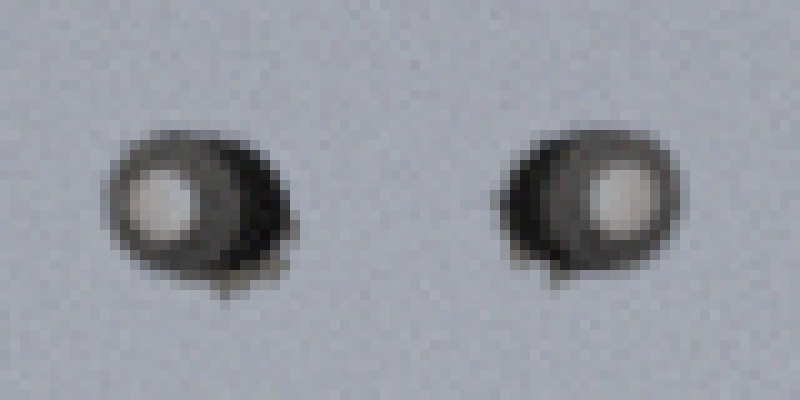

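The crop shows the lit flat pin tips clearly, at full-image pixels (199.5,87.8) and (359.1,87.3).

```bash
python3 - <<'E'
from h import *
import pickle
c=pickle.load(open('wb.pkl','rb'))
q=cast(c,[[359.1,87.3],[199.5,87.8]],37);d=q[0]-q[1]
print(q.round(1),q.mean(0).round(2),np.hypot(*d[:2]),np.degrees(np.arctan2(d[1],d[0])))
q2=cast(c,[[380.99,39.84],[177.52,40.61],[375.63,133.61],[183.88,134.04]],15);d=(q2[0]-q2[1]+q2[2]-q2[3])
print(q2.mean(0),np.degrees(np.arctan2(d[1],d[0])))
# cylinder view pose: same offset in tool frame as base view
y=-18.34+90;s=pickle.load(open('sb.pkl','rb'));v=s['position'][:2]-q.mean(0)[:2];b=np.radians(-18.34+22.3)
Rr=np.array([[np.cos(b),-np.sin(b)],[np.sin(b),np.cos(b)]]);t=np.array([452.8,-300.8])+Rr@v
print(t);goto(t[0],t[1],y,301)
E
```

```text
[[594.9 -43.   37. ]
 [492.4  -0.8  37. ]] [543.67 -21.89  37.  ] 110.8262892873695 -22.388155916461542
[543.4781372  -21.96331261  15.        ] -22.39504571089732
[ 429.39749961 -383.32509172]
tool shift m [-0.292   0.0289  0.0249] tool yaw turn -4.2 clock 1.8667
```

```bash
python3 -m pendant '[{"dx":-0.03,"dy":0.002,"dz":0,"yaw":-1,"grip":-1},{"dx":-0.068,"dy":0.006,"dz":0,"yaw":-2,"grip":-1},{"dx":-0.106,"dy":0.01,"dz":0,"yaw":-3,"grip":-1},{"dx":-0.144,"dy":0.014,"dz":0,"yaw":-4.2,"grip":-1},{"dx":-0.182,"dy":0.018,"dz":0,"yaw":-4.2,"grip":-1}]'
python3 -m pendant '[{"dx":-0.035,"dy":0.004,"dz":0,"yaw":0,"grip":-1},{"dx":-0.07,"dy":0.008,"dz":0,"yaw":0,"grip":-1},{"dx":-0.1,"dy":0.011,"dz":0.01,"yaw":0,"grip":-1},{"dx":-0.11,"dy":0.0,"dz":0.025,"yaw":0,"grip":-1},{"dx":-0.11,"dy":0.0,"dz":0.025,"yaw":0,"grip":-1}]'
python3 - <<'E'
from h import *
goto(429.4,-383.3,71.66,301)
E
```

```text
clock: 2.28
position: [461.0, -278.8, 325.9]
tool_rot: [180.0, 0.0, 71.8]
force: [1.3, -0.2, -0.1]
finger_gap: 1.001
clock: 2.7
position: [424.7, -383.1, 298.5]
tool_rot: [-179.8, -0.1, 71.5]
force: [-1.7, 0.5, -0.1]
finger_gap: 1.002
tool shift m [ 0.0013  0.0046 -0.0025] tool yaw turn -0.14 clock 2.7
```

```bash
python3 -m pendant '[{"dx":0,"dy":0.005,"dz":0,"yaw":0,"grip":-1},{"dx":0,"dy":0.005,"dz":0,"yaw":0,"grip":-1},{"dx":0,"dy":0.005,"dz":0,"yaw":0,"grip":-1},{"dx":0,"dy":0.005,"dz":0,"yaw":0,"grip":-1},{"dx":0,"dy":0.005,"dz":0,"yaw":0,"grip":-1}]'
python3 - <<'E'
from h import *
import pickle
c=get('wrist');pickle.dump(c,open('wc.pkl','wb'));cv2.imwrite('pics/wc.png',cv2.resize(c['pixels'][10:190,130:430],None,fx=2.6,fy=2.6,interpolation=cv2.INTER_CUBIC))
B=blobs(c,140,10,420,200,120)
for b in B: print(b, cast(c,b[1],12).round(1))
s=arm.sense();print(s['position'],s['tool_rot'])
E
```

```text
clock: 3.12
position: [432.9, -382.3, 301.3]
tool_rot: [180.0, 0.0, 71.8]
force: [0.7, -0.8, 0.3]
finger_gap: 1.001
(np.int32(120), array([220.17,  48.15])) [[ 426.1 -262.6   12. ]]
(np.int32(158), array([319.9 ,  48.69])) [[ 490.1 -284.1   12. ]]
(np.int32(115), array([236.7 ,  56.12])) [[ 435. -271.   12.]]
(np.int32(114), array([297.38,  56.44])) [[ 474.1 -284.2   12. ]]
(np.int32(12), array([261. ,  58.5])) [[ 450.1 -277.7   12. ]]
(np.int32(12), array([274.17,  60.  ])) [[ 458.3 -281.5   12. ]]
(np.int32(19), array([284.84,  67.95])) [[ 463.6 -288.7   12. ]]
(np.int32(16), array([291.12,  80.25])) [[ 465.2 -297.8   12. ]]
(np.int32(74), array([187.57,  87.01])) [[ 395.5 -279.2   12. ]]
(np.int32(66), array([355.62,  89.15])) [[ 506.1 -317.2   12. ]]
(np.int32(54), array([283.11, 104.5 ])) [[ 454.9 -311.6   12. ]]
(np.int32(102), array([238.06, 117.53])) [[ 421.8 -310.1   12. ]]
(np.int32(100), array([296.59, 118.04])) [[ 461.  -323.4   12. ]]
(np.int32(135), array([222.81, 127.16])) [[ 409.2 -313.    12. ]]
(np.int32(129), array([317.69, 126.71])) [[ 473.5 -333.8   12. ]]
[ 432.82073984 -382.32073962  301.16326944] [1.79964132e+02 1.38722499e-02 7.18163363e+01]
```

View pics/wc.png

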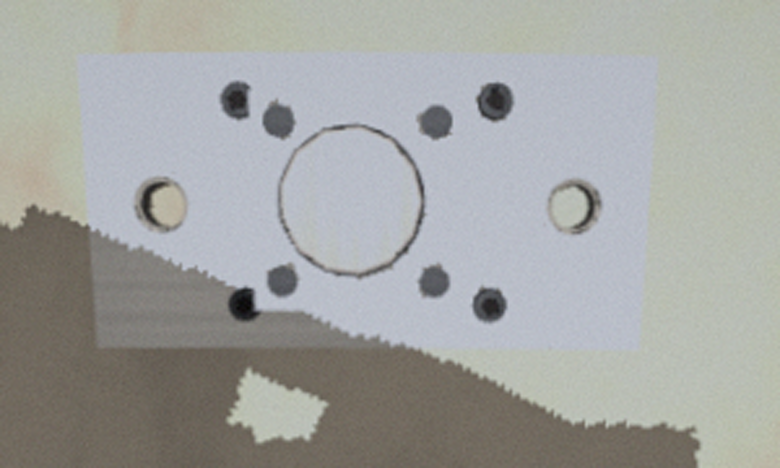

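The crop shows the cylinder plate: hole rims at full-image (191.8,88.2) and (350.7,89.2), four body dots and the knob circle around (264.7,86.6).

```bash
python3 - <<'E'
from h import *
import pickle
c=pickle.load(open('wc.pkl','rb'))
q=cast(c,[[350.7,89.1],[191.8,88.2]],12);d=q[0]-q[1]
print(q.round(1),q.mean(0).round(2),np.hypot(*d[:2]),np.degrees(np.arctan2(d[1],d[0])))
q2=cast(c,[[297.38,56.44],[236.7,56.12],[296.59,118.04],[238.06,117.53]],72);d=(q2[0]-q2[1]+q2[2]-q2[3])
print(q2.round(1).tolist(),q2.mean(0),np.degrees(np.arctan2(d[1],d[0])))
print(cast(c,[[264.7,86.6]],104))
m=q.mean(0);print('dx,dy');goto(m[0],m[1],90+np.degrees(np.arctan2(*(q[0]-q[1])[[1,0]])),215)
E
```

```text
[[ 502.8 -316.1   12. ]
 [ 398.  -280.9   12. ]] [ 450.43 -298.51   12.  ] 110.54559828713249 -18.5621195971974
[[470.6, -288.4, 72.0], [440.1, -278.1, 72.0], [460.4, -318.9, 72.0], [429.9, -308.5, 72.0]] [ 450.26066846 -298.45914541   72.        ] -18.66758478611975
[[ 450.55025321 -298.40454156  104.        ]]
dx,dy
tool shift m [ 0.0851 -0.0095  0.0861] tool yaw turn 0.38 clock 3.1667
```

```bash
python3 -m pendant '[{"dx":0.025,"dy":-0.003,"dz":-0.005,"yaw":0.4,"grip":-1},{"dx":0.055,"dy":-0.006,"dz":-0.005,"yaw":0.4,"grip":-1},{"dx":0.08,"dy":-0.0095,"dz":-0.005,"yaw":0.4,"grip":-1},{"dx":0.085,"dy":-0.0095,"dz":0,"yaw":0.4,"grip":-1},{"dx":0.085,"dy":-0.0095,"dz":0.01,"yaw":0.4,"grip":-1}]'
python3 -m pendant '[{"dx":0,"dy":0,"dz":0,"yaw":0,"grip":-1},{"dx":0,"dy":0,"dz":0,"yaw":0,"grip":-1},{"dx":0,"dy":0,"dz":0,"yaw":0,"grip":-1},{"dx":0,"dy":0,"dz":0,"yaw":0,"grip":-1},{"dx":0,"dy":0,"dz":0,"yaw":0,"grip":-1}]'
python3 - <<'E'
from h import *
goto(450.4,-298.5,71.4,215)
E
```

```text
clock: 3.58
position: [450.8, -298.0, 291.5]
tool_rot: [179.9, 0.0, 71.5]
force: [-0.1, -0.3, 0.7]
finger_gap: 0.999
clock: 4.0
position: [449.8, -299.9, 290.8]
tool_rot: [180.0, 0.0, 71.3]
force: [-0.6, -0.3, 0.2]
finger_gap: 0.995
tool shift m [0.0016 0.0001 0.0758] tool yaw turn -0.11 clock 4.0
```

```bash
python3 -m pendant '[{"dx":0.0015,"dy":0,"dz":0.018,"yaw":0,"grip":-1},{"dx":0.0015,"dy":0,"dz":0.038,"yaw":0,"grip":-1},{"dx":0.0015,"dy":0,"dz":0.058,"yaw":0,"grip":-1},{"dx":0.0015,"dy":0,"dz":0.07,"yaw":0,"grip":-1},{"dx":0.0015,"dy":0,"dz":0.0755,"yaw":0,"grip":-1}]'
python3 -m pendant '[{"dx":0,"dy":0,"dz":0,"yaw":0,"grip":-1},{"dx":0,"dy":0,"dz":0,"yaw":0,"grip":0},{"dx":0,"dy":0,"dz":0,"yaw":0,"grip":1},{"dx":0,"dy":0,"dz":0,"yaw":0,"grip":1},{"dx":0,"dy":0,"dz":0,"yaw":0,"grip":1}]' 40
python3 -m pendant '[{"dx":0,"dy":0,"dz":0,"yaw":0,"grip":1},{"dx":0,"dy":0,"dz":0,"yaw":0,"grip":1},{"dx":0,"dy":0,"dz":0,"yaw":0,"grip":1},{"dx":0,"dy":0,"dz":0,"yaw":0,"grip":1},{"dx":0,"dy":0,"dz":0,"yaw":0,"grip":1}]'
```

```text
clock: 4.42
position: [449.9, -297.8, 213.7]
tool_rot: [-179.9, -0.0, 71.3]
force: [0.5, -0.0, -0.3]
finger_gap: 1.0
clock: 4.83
position: [450.6, -298.0, 216.0]
tool_rot: [179.9, 0.0, 71.3]
force: [0.9, -0.3, 0.6]
finger_gap: 0.733
clock: 5.25
position: [450.7, -298.0, 215.5]
tool_rot: [179.9, 0.0, 71.4]
force: [1.4, 0.9, 3.3]
finger_gap: 0.504
```

```bash
python3 -m pendant '[{"dx":0,"dy":0,"dz":-0.003,"yaw":0,"grip":1},{"dx":0,"dy":0,"dz":-0.012,"yaw":0,"grip":1},{"dx":0,"dy":0,"dz":-0.028,"yaw":0,"grip":1},{"dx":0,"dy":0,"dz":-0.045,"yaw":0,"grip":1},{"dx":0,"dy":0,"dz":-0.06,"yaw":0,"grip":1}]' 50
python3 -m pendant '[{"dx":0,"dy":0,"dz":-0.008,"yaw":0,"grip":1},{"dx":0,"dy":0,"dz":-0.01,"yaw":0,"grip":1},{"dx":0,"dy":0,"dz":-0.01,"yaw":0,"grip":1},{"dx":0,"dy":0,"dz":-0.01,"yaw":0,"grip":1},{"dx":0,"dy":0,"dz":-0.01,"yaw":0,"grip":1}]'
python3 - <<'E'
from h import *
goto(543.6,-21.9,67.6,285)
c=get('wrist');cv2.imwrite('pics/held.png',c['pixels'])
E
```

```text
clock: 5.67
position: [449.7, -297.3, 275.5]
tool_rot: [-179.9, -0.0, 71.3]
force: [0.5, 0.5, -9.0]
finger_gap: 0.494
clock: 6.08
position: [449.9, -297.5, 284.2]
tool_rot: [-179.9, -0.0, 71.3]
force: [-0.8, -0.4, -8.8]
finger_gap: 0.497
tool shift m [ 0.2911  0.0006 -0.0007] tool yaw turn 3.75 clock 6.0833
```

View pics/held.png

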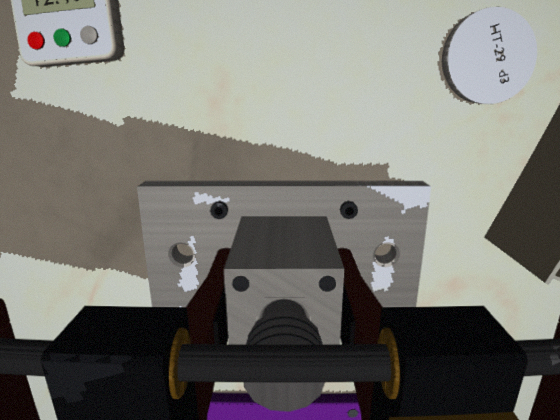

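Held view: the cylinder is gripped squarely and hangs level, with plate holes near (182,253) and (386,253). The way ahead between timer and petri dish is clear.

```bash
python3 - <<'E'
from h import *
c=get('wrist');s=arm.sense()
th=65
B=blobs(c,140,185,425,320,th)
zt=s['position'][2]-215.5+12
Ri=R.from_euler('xyz',s['tool_rot'],degrees=True).as_matrix().T
for b in B:print(b,(Ri@(cast(c,b[1],zt)[0]-s['position'])).round(1),(Ri@(cast(c,b[1],zt+60)[0]-s['position'])).round(1))
for p in([182,253],[386,253]):print(p,(Ri@(cast(c,p,zt)[0]-s['position'])).round(1))
c=get('wrist')
import pickle
c0=pickle.load(open('wc.pkl','rb'));q=cast(c0,[[319.9,48.69],[317.69,126.71],[350.7,89.1],[191.8,88.2]],12);m=np.array([450.43,-298.51,12])
a=np.radians(-18.6);ex=np.array([np.cos(a),np.sin(a),0]);ey=np.array([-np.sin(a),np.cos(a),0])
print('dots in cyl frame',[(round((x-m)@ex,1),round((x-m)@ey,1)) for x in q])
E
```

```text
(np.int32(22), array([150.5, 185. ])) [ 37.4 -69.4 203.6] [ 52.3 -47.1 143.6]
(np.int32(23), array([178., 185.])) [ 37.4 -55.1 203.6] [ 52.3 -37.5 143.6]
(np.int32(31), array([206., 185.])) [ 37.4 -40.6 203.6] [ 52.3 -27.7 143.6]
(np.int32(38), array([251.5, 185. ])) [ 37.4 -17.4 203.5] [ 52.3 -12.  143.5]
(np.int32(32), array([304.5, 185. ])) [ 37.4   9.5 203.5] [ 52.3   6.2 143.5]
(np.int32(13), array([328., 185.])) [ 37.4  21.4 203.5] [ 52.3  14.2 143.5]
(np.int32(226), array([218.87, 210.01])) [ 24.  -34.7 203.6] [ 43.3 -23.7 143.6]
(np.int32(245), array([348.4 , 209.56])) [ 24.4  32.5 203.5] [ 43.5  21.7 143.5]
(np.int32(171), array([179.58, 255.81])) [ -2.1 -57.6 203.6] [ 25.6 -39.1 143.6]
(np.int32(154), array([387.42, 255.64])) [ -1.8  55.1 203.4] [ 25.8  37.  143.4]
(np.int32(201), array([240.4 , 283.13])) [-18.5 -25.  203.5] [ 14.5 -17.2 143.5]
(np.int32(205), array([326.98, 283.14])) [-18.4  22.9 203.5] [ 14.6  15.2 143.5]
[182, 253] [ -0.4 -56.1 203.6]
[386, 253] [-2.000e-01  5.420e+01  2.034e+02]
dots in cyl frame [(np.float64(33.0), np.float64(26.3)), (np.float64(33.1), np.float64(-26.1)), (np.float64(55.3), np.float64(0.0)), (np.float64(-55.3), np.float64(-0.0))]
```

```bash
python3 -m pendant '[{"dx":0.02,"dy":0,"dz":0,"yaw":0.5,"grip":1},{"dx":0.05,"dy":0,"dz":0,"yaw":1.2,"grip":1},{"dx":0.085,"dy":0,"dz":0,"yaw":2,"grip":1},{"dx":0.12,"dy":0,"dz":0,"yaw":3,"grip":1},{"dx":0.15,"dy":0,"dz":0,"yaw":3.75,"grip":1}]'
python3 - <<'E'
from h import *
goto(507.4,-109.7,67.6,262)
E
```

```text
clock: 6.65
position: [498.6, -154.0, 284.8]
tool_rot: [-180.0, -0.0, 67.5]
force: [0.4, -0.6, -7.7]
finger_gap: 0.501
tool shift m [ 0.0443 -0.0087  0.0228] tool yaw turn -0.08 clock 6.65
```

```bash
python3 -m pendant '[{"dx":0.015,"dy":-0.003,"dz":0.005,"yaw":0,"grip":1},{"dx":0.03,"dy":-0.006,"dz":0.012,"yaw":0,"grip":1},{"dx":0.042,"dy":-0.009,"dz":0.02,"yaw":0,"grip":1},{"dx":0.044,"dy":-0.009,"dz":0.023,"yaw":0,"grip":1},{"dx":0.044,"dy":-0.009,"dz":0.023,"yaw":0,"grip":1}]'
python3 -m pendant '[{"dx":0,"dy":0,"dz":0,"yaw":0,"grip":1},{"dx":0,"dy":0,"dz":0,"yaw":0,"grip":1},{"dx":0,"dy":0,"dz":0,"yaw":0,"grip":1},{"dx":0,"dy":0,"dz":0,"yaw":0,"grip":1},{"dx":0,"dy":0,"dz":0,"yaw":0,"grip":1}]'
python3 - <<'E'
from h import *
import pickle
c=get('wrist');s=arm.sense();pickle.dump((c,s),open('wh.pkl','wb'))
P=c['pixels']
cv2.imwrite('pics/wh.png',cv2.resize(P[30:320,120:450],None,fx=2,fy=2,interpolation=cv2.INTER_CUBIC))
zt=s['position'][2]-215.5+12
Ri=R.from_euler('xyz',s['tool_rot'],degrees=True).as_matrix().T
for b in blobs(c,130,30,440,320,80,amin=40):print(b,'plate',(Ri@(cast(c,b[1],zt)[0]-s['position'])).round(2)[:2],'base',(Ri@(cast(c,b[1],15)[0]-s['position'])).round(2)[:2])
print(s['position'],s['tool_rot'])
E
```

```text
clock: 7.07
position: [506.5, -110.9, 261.0]
tool_rot: [-179.9, 0.0, 67.7]
force: [-0.1, -0.4, -8.6]
finger_gap: 0.495
clock: 7.48
position: [506.8, -112.1, 262.4]
tool_rot: [180.0, -0.0, 67.5]
force: [0.8, -0.3, -8.6]
finger_gap: 0.498
(np.int32(191), array([189.2 ,  68.16])) plate [ 93.8  -45.35] base [ 96.33 -55.95]
(np.int32(191), array([380.58,  67.87])) plate [93.96 44.59] base [96.53 55.33]
(np.int32(62), array([161.15, 128.13])) plate [ 65.96 -61.04] base [ 61.88 -75.36]
(np.int32(131), array([407.48, 126.16])) plate [66.96 59.69] base [63.11 74.01]
(np.int32(253), array([218.88, 209.55])) plate [ 24.07 -34.57] base [ 10.04 -42.61]
(np.int32(258), array([348.37, 209.54])) plate [24.1  32.65] base [10.09 40.55]
(np.int32(203), array([179.59, 256.04])) plate [ -2.45 -57.44] base [-22.76 -70.9 ]
(np.int32(183), array([387.21, 255.85])) plate [-2.27 55.24] base [-22.54  68.51]
(np.int32(219), array([240.25, 283.36])) plate [-18.88 -25.  ] base [-43.09 -30.77]
(np.int32(219), array([327.  , 283.36])) plate [-18.85  23.08] base [-43.05  28.72]
[ 506.75951745 -111.96831575  262.40236059] [ 1.79976372e+02 -3.82255279e-03  6.75530580e+01]
```

View pics/wh.png

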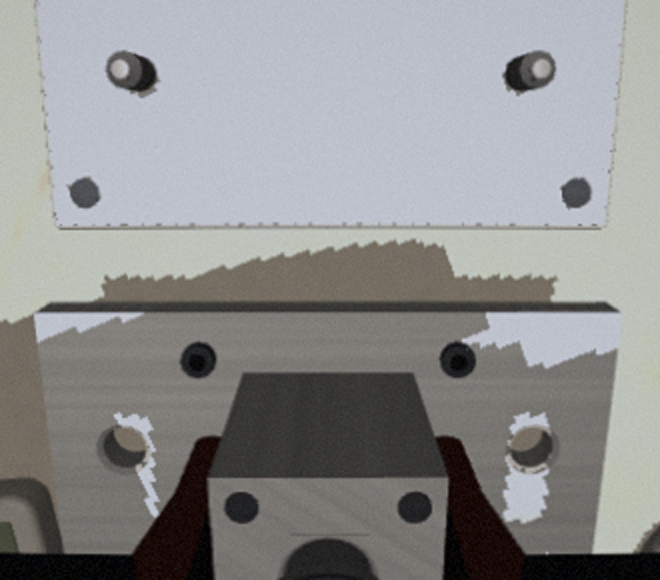

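The view shows the pins with tips at (179.5,64.2) and (390.5,64.2). The plate held in front of them has hole rims around (182.8,253.2) and (385.2,253.2).

```bash
python3 - <<'E'
from h import *
import pickle
c,s=pickle.load(open('wh.pkl','rb'))
Ri=R.from_euler('xyz',s['tool_rot'],degrees=True).as_matrix().T
zt=s['position'][2]-215.5+12
f=lambda p,z:(Ri@(cast(c,p,z)-s['position']).T).T.round(2)[:,:2]
for n,p,z in(('tips',[[179.5,64.2],[390.5,64.2]],37),('holes',[[182.75,253.2],[385.25,253.2]],zt)):
    q=f(p,z);d=q[1]-q[0];print(n,q.tolist(),q.mean(0),'ang',np.degrees(np.arctan2(d[0],d[1])),np.hypot(*d))
v=s['position'];m=np.array([543.6,-21.9,v[2]]);print('from wb view, base in tool',Ri@(m-v))
# hole dark-rim crop
P=c['pixels'];z=lambda x,y:cv2.resize(P[y-20:y+20,x-20:x+20],None,fx=10,fy=10,interpolation=cv2.INTER_NEAREST)
cv2.imwrite('pics/holes.png',np.clip(np.hstack([z(183,253),z(385,253)])*1.8,0,255).astype(np.uint8))
E
```

```text
tips [[97.13, -55.66], [97.17, 55.1]] [97.15 -0.28] ang 0.020691866024628466 110.76000722282387
holes [[-0.75, -55.56], [-0.69, 54.03]] [-0.72  -0.765] ang 0.03136916166890825 109.59001642485505
from wb view, base in tool [ 9.73108734e+01 -3.41373729e-01  6.35142610e-03]
```

View pics/holes.png

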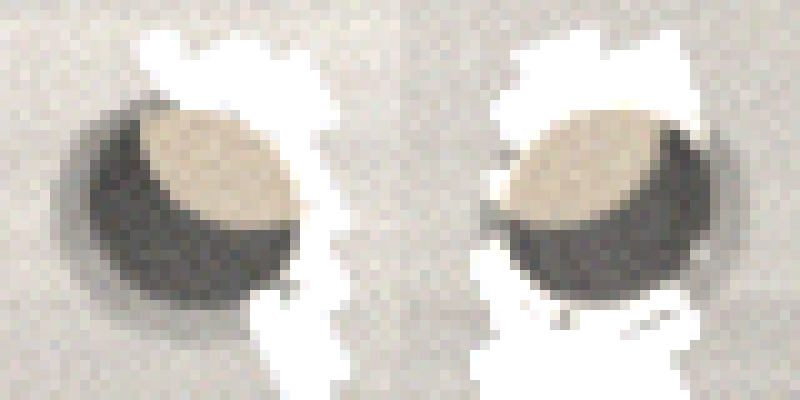

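```bash
python3 -m pendant '[{"dx":0.015,"dy":0.0006,"dz":0,"yaw":0,"grip":1},{"dx":0.04,"dy":0.0006,"dz":0,"yaw":0,"grip":1},{"dx":0.068,"dy":0.0006,"dz":0,"yaw":0,"grip":1},{"dx":0.09,"dy":0.0006,"dz":0,"yaw":0,"grip":1},{"dx":0.098,"dy":0.0006,"dz":0,"yaw":0,"grip":1}]'
python3 -m pendant '[{"dx":0,"dy":0,"dz":0,"yaw":0,"grip":1},{"dx":0,"dy":0,"dz":0,"yaw":0,"grip":1},{"dx":0,"dy":0,"dz":0.003,"yaw":0,"grip":1},{"dx":0,"dy":0,"dz":0.006,"yaw":0,"grip":1},{"dx":0,"dy":0,"dz":0.006,"yaw":0,"grip":1}]'
python3 - <<'E'
from h import *
import pickle
c,s0=pickle.load(open('wh.pkl','rb'));s=arm.sense()
Ri=R.from_euler('xyz',s0['tool_rot'],degrees=True).as_matrix().T
print(Ri@(s['position']-s0['position']),s['tool_rot'],s['force'],s['wrist_torque'])
E
```

```text
clock: 7.95
position: [545.8, -19.1, 262.5]
tool_rot: [179.9, -0.1, 67.7]
force: [0.9, -0.6, -8.5]
finger_gap: 0.495
clock: 8.37
position: [544.1, -22.0, 255.4]
tool_rot: [-179.9, 0.0, 67.5]
force: [0.1, 0.5, -8.1]
finger_gap: 0.5
[97.41025039  0.12995436  6.96054401] [-1.79922364e+02  3.19462889e-02  6.75264985e+01] [ 0.11899793  0.53950683 -8.11703665] [ 0.01391591 -0.01235535 -0.01260092]
```

```bash
python3 -m pendant '[{"dx":0,"dy":0,"dz":0,"yaw":0,"grip":1},{"dx":0,"dy":0,"dz":0.002,"yaw":0,"grip":1},{"dx":0,"dy":0,"dz":0.004,"yaw":0,"grip":1},{"dx":0,"dy":0,"dz":0.006,"yaw":0,"grip":1},{"dx":0,"dy":0,"dz":0.006,"yaw":0,"grip":1}]'
python3 - <<'E'
from h import *
import pickle
c,s0=pickle.load(open('wh.pkl','rb'));s=arm.sense()
Ri=R.from_euler('xyz',s0['tool_rot'],degrees=True).as_matrix().T
print(Ri@(s['position']-s0['position']),s['tool_rot'],s['force'],s['wrist_torque'])
E
```

```text
clock: 8.78
position: [544.5, -21.2, 249.7]
tool_rot: [-180.0, 0.0, 67.6]
force: [-0.4, -1.1, -7.8]
finger_gap: 0.498
[98.29032461  0.25922424 12.66590629] [-1.79965121e+02  1.30946727e-02  6.75914586e+01] [-0.44538788 -1.05974529 -7.84614962] [-0.00861984 -0.0548027   0.00484959]
```

```bash
python3 -m pendant '[{"dx":0,"dy":0,"dz":0.001,"yaw":0,"grip":1},{"dx":0,"dy":0,"dz":0.002,"yaw":0,"grip":1},{"dx":0,"dy":0,"dz":0.003,"yaw":0,"grip":1},{"dx":0,"dy":0,"dz":0.004,"yaw":0,"grip":1},{"dx":0,"dy":0,"dz":0.005,"yaw":0,"grip":1}]'
python3 - <<'E'
from h import *
s=arm.sense()
print(s['wrist_torque'])
E
```

```text
clock: 9.2
position: [544.7, -21.1, 245.1]
tool_rot: [180.0, -0.0, 67.6]
force: [-1.0, 0.5, -9.0]
finger_gap: 0.497
[ 0.00422732 -0.03584724  0.00986509]
```

Entering freely; I'll continue down.

```bash
for i in 1; do python3 -m pendant '[{"dx":0,"dy":0,"dz":0.0015,"yaw":0,"grip":1},{"dx":0,"dy":0,"dz":0.003,"yaw":0,"grip":1},{"dx":0,"dy":0,"dz":0.0045,"yaw":0,"grip":1},{"dx":0,"dy":0,"dz":0.006,"yaw":0,"grip":1},{"dx":0,"dy":0,"dz":0.007,"yaw":0,"grip":1}]'; done
python3 - <<'E'
from h import *
s=arm.sense()
print(s['wrist_torque'])
E
```

```text
clock: 9.62
position: [544.7, -21.2, 237.9]
tool_rot: [-180.0, 0.0, 67.6]
force: [0.3, 0.0, -9.0]
finger_gap: 0.496
[ 0.01673166 -0.03394135  0.0088107 ]
```

```bash
python3 -m pendant '[{"dx":0,"dy":0,"dz":0.001,"yaw":0,"grip":1},{"dx":0,"dy":0,"dz":0.002,"yaw":0,"grip":1},{"dx":0,"dy":0,"dz":0.003,"yaw":0,"grip":1},{"dx":0,"dy":0,"dz":0.004,"yaw":0,"grip":1},{"dx":0,"dy":0,"dz":0.005,"yaw":0,"grip":1}]'
python3 -m pendant '[{"dx":0,"dy":0,"dz":0.0005,"yaw":0,"grip":1},{"dx":0,"dy":0,"dz":0.001,"yaw":0,"grip":1},{"dx":0,"dy":0,"dz":0.0015,"yaw":0,"grip":1},{"dx":0,"dy":0,"dz":0.002,"yaw":0,"grip":1},{"dx":0,"dy":0,"dz":0.002,"yaw":0,"grip":1}]'
```

```text
clock: 10.03
position: [544.7, -21.2, 233.1]
tool_rot: [180.0, -0.0, 67.6]
force: [0.2, -0.1, -8.3]
finger_gap: 0.503
clock: 10.45
position: [544.7, -21.2, 231.1]
tool_rot: [-180.0, 0.0, 67.6]
force: [0.0, 0.4, -8.4]
finger_gap: 0.496
```

```bash
python3 -m pendant '[{"dx":0,"dy":0,"dz":0.0005,"yaw":0,"grip":1},{"dx":0,"dy":0,"dz":0.0007,"yaw":0,"grip":1},{"dx":0,"dy":0,"dz":0.001,"yaw":0,"grip":1},{"dx":0,"dy":0,"dz":0.001,"yaw":0,"grip":1},{"dx":0,"dy":0,"dz":0.001,"yaw":0,"grip":1}]'
```

```text
clock: 10.87
position: [544.7, -21.2, 230.5]
tool_rot: [180.0, -0.0, 67.6]
force: [-2.8, 0.8, -2.2]
finger_gap: 0.499
```

```bash
python3 -m pendant '[{"dx":0,"dy":0,"dz":0.0005,"yaw":0,"grip":1},{"dx":0,"dy":0,"dz":0.0005,"yaw":0,"grip":1},{"dx":0,"dy":0,"dz":0.0005,"yaw":0,"grip":1},{"dx":0,"dy":0,"dz":0.0005,"yaw":0,"grip":1},{"dx":0,"dy":0,"dz":0.0005,"yaw":0,"grip":1}]'
```

```text
clock: 11.28
position: [544.7, -21.1, 230.4]
tool_rot: [180.0, -0.0, 67.6]
force: [-4.1, 0.2, 5.8]
finger_gap: 0.495
```

```bash
python3 -m pendant '[{"dx":0,"dy":0,"dz":0,"yaw":0,"grip":-0.1},{"dx":0,"dy":0,"dz":0,"yaw":0,"grip":-0.4},{"dx":0,"dy":0,"dz":0,"yaw":0,"grip":-0.7},{"dx":0,"dy":0,"dz":0,"yaw":0,"grip":-1},{"dx":0,"dy":0,"dz":0,"yaw":0,"grip":-1}]'
python3 -m pendant '[{"dx":0,"dy":0,"dz":0,"yaw":0,"grip":-1},{"dx":0,"dy":0,"dz":0,"yaw":0,"grip":-1},{"dx":0,"dy":0,"dz":0,"yaw":0,"grip":-1},{"dx":0,"dy":0,"dz":0,"yaw":0,"grip":-1},{"dx":0,"dy":0,"dz":0,"yaw":0,"grip":-1}]'
python3 - <<'E'
from h import *
c=get('wrist')
cv2.imwrite('pics/rel.png',c['pixels'])
goto(544.7,-21.2,67.6,276)
E
```

```text
clock: 11.7
position: [544.9, -21.2, 229.8]
tool_rot: [180.0, -0.0, 67.6]
force: [0.2, 0.4, 0.4]
finger_gap: 0.812
clock: 12.12
position: [544.7, -21.2, 229.7]
tool_rot: [180.0, 0.0, 67.6]
force: [-0.1, -0.5, -0.6]
finger_gap: 1.002
tool shift m [-0.      0.     -0.0463] tool yaw turn -0.01 clock 12.1667
```

View pics/rel.png

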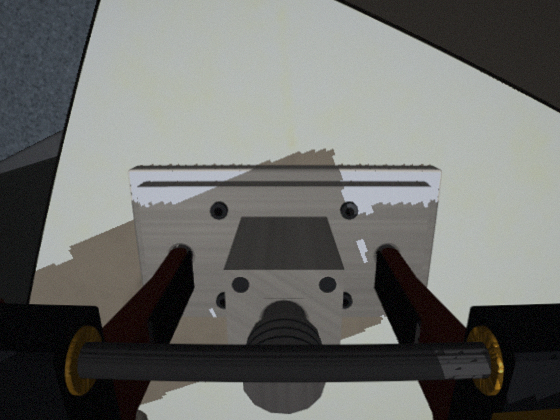

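The plate lies flush on the base and the gripper is open; the pins are hidden behind the fingers. Next is the knob.

```bash
python3 -m pendant '[{"dx":0,"dy":0,"dz":-0.01,"yaw":0,"grip":-1},{"dx":0,"dy":0,"dz":-0.022,"yaw":0,"grip":-1},{"dx":0,"dy":0,"dz":-0.034,"yaw":0,"grip":-1},{"dx":0,"dy":0,"dz":-0.041,"yaw":0,"grip":-1},{"dx":0,"dy":0,"dz":-0.044,"yaw":0,"grip":-1}]'
python3 -m pendant '[{"dx":0,"dy":0,"dz":0,"yaw":0,"grip":-1},{"dx":0,"dy":0,"dz":0,"yaw":0,"grip":-0.5},{"dx":0,"dy":0,"dz":0,"yaw":0,"grip":0},{"dx":0,"dy":0,"dz":0,"yaw":0,"grip":0.2},{"dx":0,"dy":0,"dz":0,"yaw":0,"grip":0.3}]' 25
python3 -m pendant '[{"dx":0,"dy":0,"dz":0,"yaw":0,"grip":0.4},{"dx":0,"dy":0,"dz":0,"yaw":0,"grip":0.6},{"dx":0,"dy":0,"dz":0,"yaw":0,"grip":1},{"dx":0,"dy":0,"dz":0,"yaw":0,"grip":1},{"dx":0,"dy":0,"dz":0,"yaw":0,"grip":1}]'
python3 -m pendant '[{"dx":0,"dy":0,"dz":0,"yaw":0,"grip":1},{"dx":0,"dy":0,"dz":0,"yaw":0,"grip":1},{"dx":0,"dy":0,"dz":0,"yaw":0,"grip":1},{"dx":0,"dy":0,"dz":0,"yaw":0,"grip":1},{"dx":0,"dy":0,"dz":0,"yaw":0,"grip":1}]'
```

```text
clock: 12.58
position: [545.2, -21.2, 275.9]
tool_rot: [179.8, -0.1, 67.6]
force: [-0.0, 0.4, 0.7]
finger_gap: 1.004
clock: 13.0
position: [544.5, -21.2, 273.2]
tool_rot: [-179.9, 0.0, 67.6]
force: [-0.9, -0.1, -0.6]
finger_gap: 0.734
clock: 13.42
position: [544.7, -21.2, 273.6]
tool_rot: [-180.0, -0.0, 67.6]
force: [-0.3, 0.1, -0.1]
finger_gap: 0.356
clock: 13.83
position: [544.7, -21.2, 273.7]
tool_rot: [-180.0, -0.0, 67.6]
force: [0.8, 0.1, -1.4]
finger_gap: 0.289
```

```bash
python3 -m pendant '[{"dx":0,"dy":0,"dz":-0.001,"yaw":0,"grip":1},{"dx":0,"dy":0,"dz":-0.002,"yaw":0,"grip":1},{"dx":0,"dy":0,"dz":-0.004,"yaw":0,"grip":1},{"dx":0,"dy":0,"dz":-0.006,"yaw":0,"grip":1},{"dx":0,"dy":0,"dz":-0.008,"yaw":0,"grip":1}]'
```

```text
clock: 14.25
position: [544.7, -21.1, 281.9]
tool_rot: [-180.0, 0.0, 67.6]
force: [-0.5, -0.3, -1.4]
finger_gap: 0.29
```

Only the rod's weight shows (about 1.5 N) and there is no side force, so it isn't binding.

```bash
python3 -m pendant '[{"dx":0,"dy":0,"dz":-0.003,"yaw":0,"grip":1},{"dx":0,"dy":0,"dz":-0.006,"yaw":0,"grip":1},{"dx":0,"dy":0,"dz":-0.009,"yaw":0,"grip":1},{"dx":0,"dy":0,"dz":-0.012,"yaw":0,"grip":1},{"dx":0,"dy":0,"dz":-0.015,"yaw":0,"grip":1}]'
python3 -m pendant '[{"dx":0,"dy":0,"dz":-0.003,"yaw":0,"grip":1},{"dx":0,"dy":0,"dz":-0.006,"yaw":0,"grip":1},{"dx":0,"dy":0,"dz":-0.009,"yaw":0,"grip":1},{"dx":0,"dy":0,"dz":-0.012,"yaw":0,"grip":1},{"dx":0,"dy":0,"dz":-0.015,"yaw":0,"grip":1}]'
python3 -m pendant '[{"dx":0,"dy":0,"dz":0,"yaw":0,"grip":1},{"dx":0,"dy":0,"dz":0,"yaw":0,"grip":1},{"dx":0,"dy":0,"dz":0,"yaw":0,"grip":1},{"dx":0,"dy":0,"dz":0,"yaw":0,"grip":1},{"dx":0,"dy":0,"dz":0,"yaw":0,"grip":1}]'
python3 - <<'E'
from h import *
c=get('scene');u=proj(c,[544,-21,100])[0].astype(int);print(u)
a=cv2.resize(c['pixels'][u[1]-60:u[1]+50,u[0]-60:u[0]+60],None,fx=4,fy=4,interpolation=cv2.INTER_CUBIC)
c=get('wrist');b=cv2.resize(c['pixels'],None,fx=.55,fy=.55)
o=np.zeros((440,480+b.shape[1],3),np.uint8);o[:,:480]=a;o[:b.shape[0],480:]=b
cv2.imwrite('pics/fin.png',o)
E
```

```text
clock: 14.67
position: [544.7, -21.2, 297.1]
tool_rot: [180.0, -0.0, 67.6]
force: [-1.3, 0.7, -1.0]
finger_gap: 0.294
clock: 15.08
position: [544.7, -21.2, 312.0]
tool_rot: [-180.0, -0.0, 67.6]
force: [0.2, 0.1, -0.9]
finger_gap: 0.291
clock: 15.5
position: [544.6, -21.2, 311.5]
tool_rot: [-180.0, 0.0, 67.6]
force: [-0.5, 0.4, -1.4]
finger_gap: 0.292
[214 272]
```

View pics/fin.png

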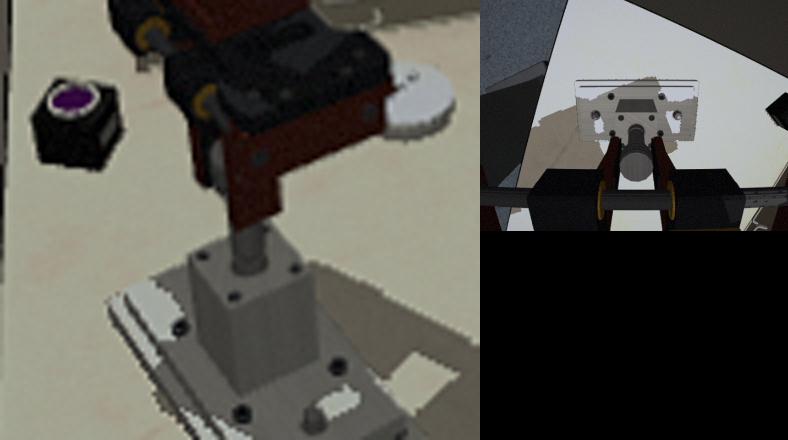

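The rod stands drawn out with its dark ring just above the mouth, near (248,258). A pin shows through the plate at (315,415), the plate is flush, and the rod rose 37.8 mm.

```bash
python3 - <<'E'
from h import *
arm.hand_in();s=arm.sense();print(s['clock'],s['position'],s['finger_gap'],s['force'])
E
```

```text
the job is handed in; nothing more can be done
the job is handed in; nothing more can be done
```

The cylinder sits flush on the aluminium dowel base with both pins through its plate. I let go of it, then drew the piston rod straight up by its knob. I handed in at about 15.6 s, still holding the rod.

- **Seating:** the plate went down over the pins with no side force, and I felt the contact within 1 mm of the expected height. After release the camera showed the plate lying level on the base. I saw one pin clearly through the plate and did not check the other separately.
- **Rod:** it rose 37.8 mm, which puts the groove about 8 mm above the mouth with about 22 mm of rod still in the bore. Only the rod's weight (about 1.4 N) showed during the lift, so nothing bound and the cylinder was not lifted. The dark ring in the last picture looks right, but the crop was coarse, so the height comes from the arm's reading.
- **Other objects:** I touched nothing else. The filter cube and petri dish showed in the last picture, but I did not look at the timer again.
- **Disagreement in measuring:** my estimates of how the plate sat in the gripper differed by about 1 to 2 mm along one axis. I used a middle value, and it went over the pins freely.
- **Pictures:** I viewed 11, one over the budget of 10.

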